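# Close the tilted shell tumbler

### The arm

A 7-joint arm with a two-finger parallel gripper is mounted at the origin on a cart in front of the work surface, level with it; the furniture and walls round the work are solid. World frame = base frame: x ahead of the robot, y to its left, z up, the work surface at z = 0. Lengths are in m, angles in rad, forces in N, time in s.
With the tool pointing down it reaches from about 0.425 to 0.875 m from the base axis. Payload 4.7 kg.
Tool frame: the origin (TCP) lies midway between the tips of the shut fingers; the grasp point (between the pads) lies 19 mm behind it; x points along the fingers, z is the direction in which the jaws open and shut, and the axes are right-handed (so a half turn about x gives the same grasp; the last joint's range is limited). The gripper opens to 87 mm and grips with 3 to 60 N. Pads are 19 mm wide; open, the fingers measure 117 mm over their backs; the gripper's body (75 mm by 190 mm) begins 51 mm behind the grasp point.
Start: joints at [1.162, 0.321, -0.07, 1.45, 0.023, 1.371, -0.057], TCP at [0.267, -0.593, 0.223] pointing down, gripper open.
Joint ranges: [-2.86, 2.86], [-0.3, 2.09], [-1.38, 1.24], [0.06, 2.45], [-1.56, 4.7], [0.09, 2.05], [-2.69, 2.69]. Speed limits (rad/s): [2.57, 2.57, 3.14, 3.14, 3.14, 3.14, 3.14].

### API

Orientations are given as a rotation vector (axis times angle).
In Python, from bench import ctrl, vision, close_job gives the robot as it stands. The module is installed in compiled form; this text tells all that it offers.
- The arm moves only by the tool servo_tool, never from a script. Its argument "commands" is a list that holds one entry, the list of rows, each a list of 7 numbers: the turn, a rotation vector about the tool's x, y, z in degrees, then the shift along the tool's x, y, z in mm, then the finger opening in mm, from 0 to 87. In form: [[[wx, wy, wz, x, y, z, grip], ...]]. A call has 1 to 5 rows; each row is the pose to reach, as a shift and turn from the pose commanded when the call began, along the tool's axes at that moment; what a row does not reach only later rows make up. A row lasts 1/8 s, in which the tool goes at most 62.5 mm and 10.7 degrees, less where a joint would pass 70% of its speed; a pose out of reach is approached as far as the arm can. A call with a gripper value outside its range is refused whole. The fingers move at their own pace and stop on an object; "newtons" is the grip in N (left out, the last holds). Time passes only in rows, so rows that repeat a pose let the fingers close. It gives the time, the measured TCP pose, the force and the opening at its end, in the units of the state.
- ctrl.get_state(): the state, without advancing time (a new reading comes with each control period).
- vision.get_image(name): name is "scene" or "side" or "wrist"; returns the picture (400x640x3 uint8, red, green, blue); there is no depth.
- vision.camera_info(name): a dict with "fov_y" (degrees; the focal length in pixels is half the picture's height over the tangent of half this angle, whatever the lens; pixels are square), "cx", "cy" (the principal point, pixels), "pose" (4x4, takes a point from camera to world coordinates). Camera axes: x right, y down, z forward; pixel columns grow to the right and rows downward; lengths in m; the calibration is good to about 2 mm. A picture is of the moment at which its call begins: read the wrist's pose just before it. camera_info takes no time and is no camera call; for the wrist camera it gives the pose at the moment of the call.
- close_job(): hands the job in, once; it reports no verdict.
The state is a dict: "time": time; "joint_positions": joint angles; "qd": joint speeds; "joint_torque": joint torques, N m; "position": TCP position; "tool_rot": TCP orientation; "ft_force": force on the tool from outside, world axes, zero at the start; "torque": the same for the moment, N m; "grip_width": opening from 0.0 (shut) to 1.0 (fully open).
Only numpy, scipy, OpenCV 4.12 (cv2) and the standard library are available. Lean on these libraries where they do the work, as an engineer would, in place of code of your own. Each camera call takes 0.05 s, during which the arm holds its last target. There are 200 camera calls.

### The job

Close the tilted shell tumbler: take the eared cover plate from the bench, lower it over the drum's central shaft with the pin going through the hole in its ear, until it lies flush on the drum's lip, then slide the locking collar down the shaft until it rests fully on the cover's hub. Leave the other things on the bench where they are.

Things in the scene. Friction and masses are not known exactly. Their poses are not given: they have to be found in the camera images.
- stand: The tumbler's fixed grey bench stand, base 190 x 150 mm. It carries an aluminium drum (pot 156 mm across, 70 mm deep) whose axis is tilted 30 degrees from vertical, so that its mouth leans along the stand's -x, towards the robot's side. Origin: centre of its underside; z up.
- drum (a joint): Turn of the drum about its own tilted axis, rad; 0 with the pin uppermost, positive anticlockwise seen from above. Stiff (friction 0.4 N m), stops at 0.6 either way; stands within 0.4 of 0 at the start.
- drum_seat (a point): Where the cover must sit: centre of the upper face of the drum's lip, about 141 mm above the bench. z: the drum's axis, out of the mouth; x: from the axis to the pin. The flat lip reaches from 42 to 78 mm from the axis. The central steel shaft on this axis, 14 mm thick, stands 70 mm above the lip (last 4 mm tapered).
- drum_pin (a point): Foot of the anti-rotation pin on the lip, 59 mm from the shaft's axis along the drum's x. The pin is parallel to the shaft, 10 mm thick, and stands 24 mm above the lip (last 4 mm tapered). Axes as drum_seat.
- cover: Loose aluminium cover, 0.2 to 0.33 kg, lying hub up: disc 100 mm across, 8 mm thick; in its middle a hub block (46 mm along x, 34 mm along y between its flats, top 36 mm above the underside); a flat ear along +x, 34 mm wide, ending 77 mm from the centre. A 17 mm bore goes right through. Origin: centre of the underside; z up through the hub, x to the ear. Grip the hub across y.
- cover_hole (a point): Centre, on the underside, of the 14 mm hole through the cover's ear, 59 mm from the bore along the cover's x. Axes as cover.
- collar: Loose steel locking collar, 0.2 to 0.33 kg, a plain ring standing on the bench: 60 mm across, 34 mm high, 17 mm bore right through; the same either way up. Origin: centre of its underside; z along its axis.
- collar_center (a point): Middle of the collar, on its axis, 17 mm above its underside. Once home on the seated cover it is 53 mm above drum_seat along the drum's axis.
- tape: Bystander: roll of masking tape lying flat, 100 mm across, 25 mm high. Origin: centre of its underside.
- wood_block: Bystander: small brown wooden block, 45 x 75 x 30 mm. Origin: centre of its underside.
- shell: Bystander: dark mussel shell, 28 x 60 x 8 mm. Origin: centre of its underside.
- timer: Bystander: round white kitchen timer, 62 mm across, 38 mm high. Origin: centre of its underside.
- pen: Bystander: green pencil, 7 x 112 x 7 mm. Origin: centre of its underside.
Not all that is in view belongs to the job. What is shaped like the collar but orange or purple is not meant.

How it is judged:
By the outcome, as a careful person would: the job done as asked, in the order asked, and still so for the second after the job is handed in, with the robot touching nothing.
It also fails if it takes over 72 s, if anything falls off the work surface, if the arm or the gripper's body presses on something with over 40 N, if the wrist force passes 120 N, or if a joint passes its speed limit or range.

## Working session

There is one attempt and no reset: what is moved stays moved. The work goes in short steps, Python scripts to look and compute and a tool call to move; the robot and the scene stay as the last step left them, time stands still between calls to the robot, and variables do not carry over. Pictures are saved under pics/ and viewed, about 8 in all and at most 12, crops included, and the job is handed in when it is done.

Besides the shell and the picture viewer there is one more tool, called after "Request:" in YAML: its name, and indented under it one key for each argument. servo_tool: Moves the arm, as the interface text tells. Its arguments: {"type":"object","properties":{"commands":{"type":"array"},"newtons":{"type":"number"}},"required":["commands"]}

```bash
mkdir -p pics; cat > h.py <<'E'
import numpy as np, cv2
from scipy.spatial.transform import Rotation as R
from bench import ctrl, vision, close_job
def grab(n,f):
    i=vision.camera_info(n); im=vision.get_image(n); cv2.imwrite('pics/'+f+'.png',im[:,:,::-1]); np.save('pics/'+f+'.npy',i['pose']); return im,i
def K(i):
    f=200/np.tan(np.radians(i['fov_y'])/2); return f,i['cx'],i['cy']
def ray(i,u,v):
    f,cx,cy=K(i); P=np.array(i['pose']); d=P[:3,:3]@np.array([(u-cx)/f,(v-cy)/f,1]); return P[:3,3],d/np.linalg.norm(d)
def plane(i,u,v,z):
    o,d=ray(i,u,v); return o+d*(z-o[2])/d[2]
def proj(i,p):
    f,cx,cy=K(i); P=np.array(i['pose']); c=P[:3,:3].T@(np.array(p)-P[:3,3]); return np.array([cx+f*c[0]/c[2],cy+f*c[1]/c[2]])
def tri(i,a,j,b):
    o,d=ray(i,*a);p,e=ray(j,*b); A=np.stack([d,-e],1); s=np.linalg.lstsq(A,p-o,rcond=None)[0]; x,y=o+d*s[0],p+e*s[1]; return (x+y)/2,np.linalg.norm(x-y)
E
python3 - <<'E'
from h import *
for n in ['scene','side','wrist']:
    im,i=grab(n,n+'0'); print(n,i['fov_y'],i['cx'],i['cy'],np.round(i['pose'],3).tolist(), {k:v for k,v in i.items() if k not in('pose','fov_y','cx','cy')})
s=ctrl.get_state(); print(s)
E
```

```text
scene 49.734937305980786 315.73449088573994 195.2878818274785 [[-0.513, -0.45, 0.731, -0.274], [-0.858, 0.277, -0.432, 0.468], [-0.008, -0.849, -0.528, 0.713], [0.0, 0.0, 0.0, 1.0]] {}
side 43.969106331792545 325.84891107800803 194.92722304698674 [[-0.966, -0.165, 0.197, 0.274], [-0.256, 0.674, -0.693, 0.835], [-0.018, -0.72, -0.694, 0.922], [0.0, 0.0, 0.0, 1.0]] {}
wrist 63.83135802870208 316.8284799738979 195.90085325107336 [[0.411, -0.872, -0.267, 0.339], [-0.912, -0.394, -0.117, -0.56], [-0.003, 0.292, -0.957, 0.385], [0.0, 0.0, 0.0, 1.0]] {}
{'time': 0.15, 'joint_positions': array([ 1.16212234,  0.3216209 , -0.07006264,  1.45143997,  0.02264613,
        1.37075523, -0.0568745 ]), 'qd': array([ 0.00094751, -0.00152519,  0.00112343, -0.00302326, -0.00229448,
        0.00072633, -0.00101761]), 'joint_torque': array([-1.24325583e-03, -4.91798651e+01, -4.05437853e-01, -3.12878823e+01,
       -6.40662457e-02,  4.04538063e-02,  8.70748568e-05]), 'position': array([ 0.26644673, -0.59241707,  0.22171056]), 'tool_rot': array([ 0.89307586,  1.38136644, -0.89198937]), 'ft_force': array([-0.41233291, -0.14664773, -0.91669675]), 'torque': array([-0.0227141 , -0.01930929, -0.03590096]), 'grip_width': 1.00134889599343}
```

View pics/scene0.png

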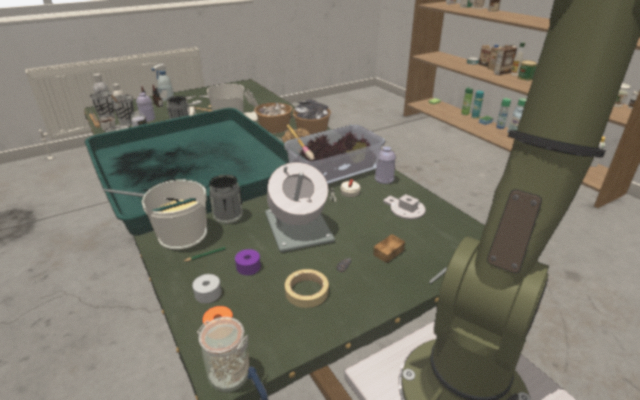

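View pics/side0.png

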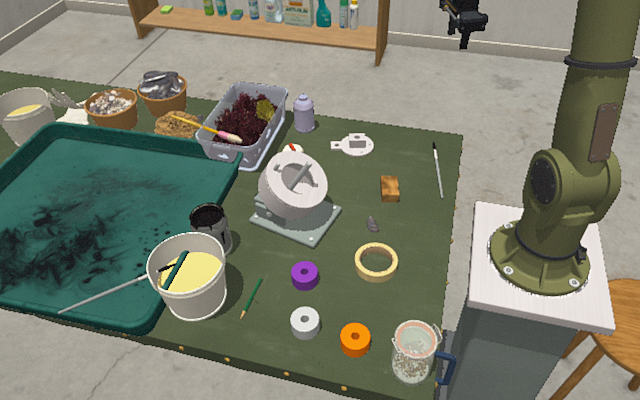

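Collar candidates: grey ring at scene (207,289) / side (305,322); purple at scene (248,262) / side (305,275); orange at scene (218,318) / side (355,339). I choose the grey one. The cover is at scene (408,206) / side (352,145), with its ear pointing left in both, and the drum is at scene (298,195) / side (295,185). Next, a close crop to check and to read off pixels.

```bash
python3 - <<'E'
from h import *
a=cv2.imread('pics/scene0.png');b=cv2.imread('pics/side0.png')
c=lambda im,u,v,w,h,s:cv2.resize(im[v:v+h,u:u+w],None,fx=s,fy=s,interpolation=cv2.INTER_CUBIC)
t=np.hstack([c(a,255,150,100,75,4),c(b,245,140,100,75,4)])
m=np.hstack([c(a,375,180,66,50,6)[:300,:396],np.zeros((300,4,3),np.uint8),c(b,320,120,66,50,6),np.zeros((300,4,3),np.uint8)])
cv2.imwrite('pics/crop1.png',np.vstack([t,m]))
I={n:vision.camera_info(n) for n in('scene','side')}
# collar: light grey blob
def blob(im,box,f):
    u,v,w,h=box; s=im[v:v+h,u:u+w].astype(int); M=f(s).astype(np.uint8); n,l,st,ce=cv2.connectedComponentsWithStats(M); k=1+np.argmax(st[1:,4]); return st[k][:4]+[u,v,0,0],ce[k]+[u,v],st[k][4]
g=lambda s:(s.min(2)>100)&(s.max(2)-s.min(2)<40)
for n,im,bx in(('scene',a,(185,265,45,45)),('side',b,(280,300,50,45))):
    st,ce,ar=blob(im,bx,g); print(n,st,ce,ar, plane(I[n],*ce,.017))
for n,im,bx in(('scene',a,(375,185,60,40)),('side',b,(322,125,60,40))):
    st,ce,ar=blob(im,bx,g); print(n,st,ce,ar, plane(I[n],*ce,.008))
E
```

```text
scene [192 273  29  29] [205.84686064 286.81929556] 653 [0.48056875 0.31563006 0.017     ]
side [290 306  30  34] [304.3765586 322.340399 ] 802 [0.47614598 0.31170153 0.017     ]
scene [383 194  43  25] [405.41823056 206.08310992] 746 [ 0.50971166 -0.303462    0.008     ]
side [330 133  44  24] [353.74068966 144.56275862] 725 [ 0.50801463 -0.30498925  0.008     ]
```

View pics/crop1.png

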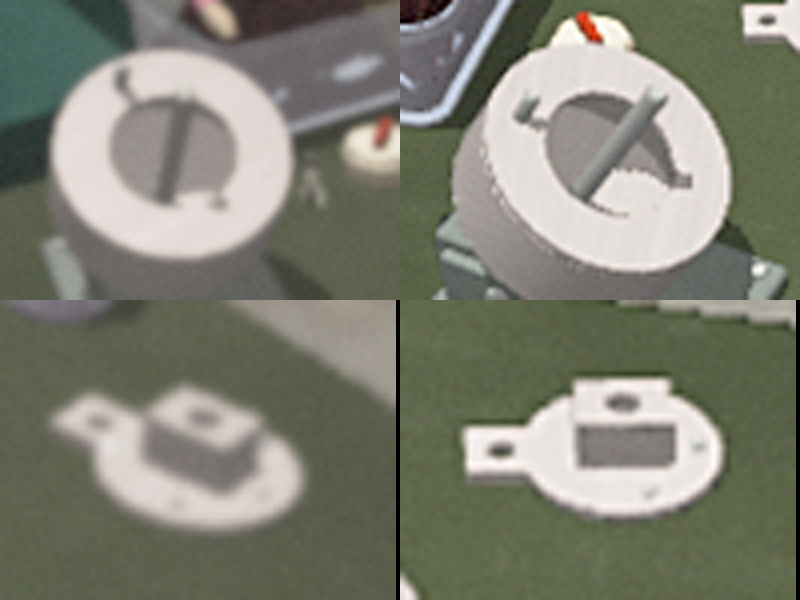

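The crop confirms the choices. The cover lies hub up: ear hole at scene (391.2,200.5) / side (337,145), bore at scene (409.3,199.3) / side (357.2,137). The drum's shaft tip is at scene (301.2,173.7) / side (308.2,163.7), the pin tip near scene (286,169) / side (277,165). The ring is the grey one.

```bash
python3 - <<'E'
from h import *
I={n:vision.camera_info(n) for n in('scene','side')}; A,B=I['scene'],I['side']
for n,a,b in(('shafttop',(301.2,173.9),(308.2,163.7)),('pintop',(286,168.5),(277.5,164.5)),('hole',(391.2,200.5),(337,145)),('bore',(409.3,199.3),(357.2,137))):
    p,e=tri(A,a,B,b); print(n,p.round(4),round(e,4))
h=[plane(i,*p,.008) for i,p in((A,(391.2,200.5)),(B,(337,145)))]; c=[plane(i,*p,.036) for i,p in((A,(409.3,199.3)),(B,(357.2,137)))]
for x,y in zip(h,c): print(x.round(4),y.round(4),np.linalg.norm((x-y)[:2]),np.degrees(np.arctan2(*(x-y)[:2][::-1])))
# lip
E_={}
for n,box in(('scene',(255,150,100,75)),('side',(255,143,80,75))):
    im=cv2.imread(f'pics/{n}0.png'); u,v,w,hh=box; s=im[v:v+hh,u:u+w].astype(int)
    M=((s.min(2)>165)&(s.max(2)-s.min(2)<40)).astype(np.uint8)
    cs,_=cv2.findContours(M,cv2.RETR_EXTERNAL,cv2.CHAIN_APPROX_NONE); k=max(cs,key=cv2.contourArea)
    e=cv2.fitEllipse(cv2.convexHull(k)); E_[n]=(e[0][0]+u,e[0][1]+v); print(n,E_[n],e[1:])
p,er=tri(A,E_['scene'],B,E_['side']); print('lip',p,er)
t,_=tri(A,(301.2,173.9),B,(308.2,163.7)); print('axis len',np.linalg.norm(t-p),(t-p)/np.linalg.norm(t-p))
s=ctrl.get_state(); print(R.from_rotvec(s['tool_rot']).as_matrix().round(3).tolist(),s['position'])
E
```

```text
shafttop [0.5438 0.025  0.1977] 0.0018
pintop [0.6169 0.029  0.1819] 0.0049
hole [ 0.5548 -0.2871  0.0099] 0.0025
bore [ 0.4982 -0.3044  0.038 ] 0.0004
[ 0.5557 -0.2873  0.008 ] [ 0.5002 -0.3063  0.036 ] 0.05863980133812352 18.889741505186223
[ 0.5558 -0.2913  0.008 ] [ 0.4988 -0.3072  0.036 ] 0.05921889338222906 15.577297129238993
scene (297.63873291015625, 188.04878616333008) ((51.18351745605469, 59.33949279785156), 100.41991424560547)
side (295.5303611755371, 176.36449432373047) ((55.93319320678711, 68.33351135253906), 138.1439208984375)
lip [0.58049968 0.01513997 0.13867383] 0.008338462653722808
axis len 0.07020896339818943 [-0.52288807  0.14071001  0.8407073 ]
[[-0.001, 0.912, 0.41], [0.001, 0.41, -0.912], [-1.0, -0.0, -0.001]] [ 0.26644673 -0.59241707  0.22171056]
```

```bash
cat >> h.py <<'E'
def go(T,M,s=None):
    """delta row from the current tool pose to TCP T with tool matrix M"""
    s=s or ctrl.get_state(); R0=R.from_rotvec(s['tool_rot']); T=np.array(T)
    w=(R0.inv()*R.from_matrix(M)).as_rotvec(degrees=True); d=R0.inv().apply(T-s['position'])*1000
    print('row',w.round(1).tolist(),d.round(1).tolist(),'|F',s['ft_force'].round(1),'t',round(s['time'],2))
def tool(ax,x):
    ax=np.array(ax)/np.linalg.norm(ax); x=np.array(x)-np.dot(x,ax)*ax; x/=np.linalg.norm(x); return np.stack([-ax,x,np.cross(-ax,x)],1)
E
python3 - <<'E'
from h import *
ax=np.array([-.5229,.1407,.8407]); M=tool(ax,[.049,.0105,.023])
go(np.array([.5805,.0151,.1387])+.2*ax,M)
c,s=np.cos(np.radians(17)),np.sin(np.radians(17)); go([.4995,-.307,.12],tool([0,0,1],[c,s,0]))
x0=np.array([-ax[0]*ax[2],-ax[1]*ax[2],1-ax[2]**2]);x0/=np.linalg.norm(x0); print(np.degrees(np.arctan2(M[:,1]@np.cross(ax,x0),M[:,1]@x0)))
E
```

```text
row [14.3, -17.5, 27.9] [-84.5, 451.8, -493.8] |F [-0.4 -0.1 -0.9] t 0.15
row [7.2, -0.1, 0.0] [101.9, 329.7, -164.5] |F [-0.4 -0.1 -0.9] t 0.15
24.6064131211539
```

Request:
servo_tool:
  commands:
    - [[0,0,0,-8,41,-45,87],[3,-3,5,-17,82,-90,87],[4,-5,8,-25,123,-135,87],[6,-8,12,-34,164,-180,87],[8,-10,16,-42,205,-225,87]]

```text
time: 0.78
position: [0.3618, -0.3014, 0.2648]
tool_rot: [1.059, 1.021, -0.836]
ft_force: [0.7, 1.6, 1.1]
grip_width: 1.005
```

```bash
python3 - <<'E'
from h import *
ax=np.array([-.5229,.1407,.8407]); M=tool(ax,[.049,.0105,.023])
go(np.array([.5805,.0151,.1387])+.2*ax,M)
E
```

```text
row [6.2, -7.4, 11.7] [-26.4, 215.3, -294.1] |F [0.7 1.6 1.1] t 0.78
```

Request:
servo_tool:
  commands:
    - [[1,-2,3,-5,40,-52,87],[3,-4,6,-10,75,-100,87],[4,-5,8,-15,110,-150,87],[5,-6,10,-20,145,-200,87],[6,-7,12,-24,180,-246,87]]

```text
time: 1.4
position: [0.4118, -0.1667, 0.1365]
tool_rot: [1.175, 0.991, -0.882]
ft_force: [2.5, 2.5, 1.1]
grip_width: 1.004
```

Request:
servo_tool:
  commands:
    - [[0,0,0,0,18,-24,87],[0,0,0,-2,35,-48,87],[0,0,0,-2,35,-48,87],[0,0,0,-2,35,-48,87]]

```text
time: 1.9
position: [0.4364, -0.1067, 0.1426]
tool_rot: [1.154, 1.004, -0.877]
ft_force: [0.4, -0.9, -0.1]
grip_width: 1.0
```

```bash
python3 - <<'E'
from h import *
im,i=grab('wrist','w1')
ax=np.array([-.5229,.1407,.8407]); M=tool(ax,[.049,.0105,.023]);S=np.array([.5805,.0151,.1387])
go(S+.2*ax,M)
for p in (S,S+.07*ax,S+.059*M[:,1]+.024*ax,S+.059*M[:,1]): print(proj(i,p).round(1))
E
```

```text
row [0.6, -8.0, 11.8] [-149.6, 116.3, -123.6] |F [ 0.5  0.2 -0.9] t 1.95
[143.6 -48.2]
[ 25.1 -83.6]
[  67.5 -244.4]
[ 109.9 -207.3]
```

View pics/w1.png

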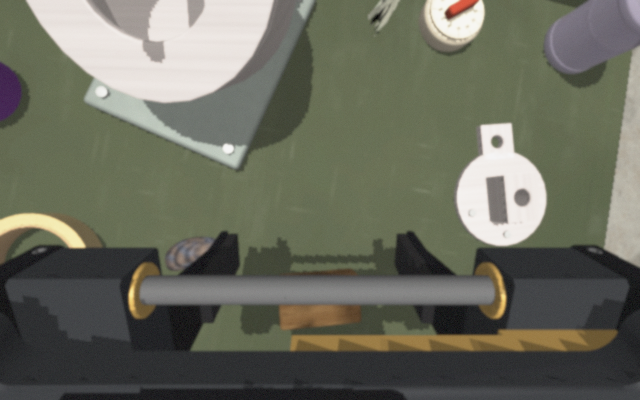

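```bash
python3 - <<'E'
from h import *
s=ctrl.get_state(); print(s['joint_positions'].round(3),s['position'],R.from_rotvec(s['tool_rot']).as_matrix().round(3).tolist())
E
```

```text
[ 0.467 -0.301 -0.229  2.277 -0.134  0.835 -1.073] [ 0.43626694 -0.10705422  0.14250462] [[0.319, 0.932, 0.17], [-0.044, 0.194, -0.98], [-0.947, 0.305, 0.103]]
```

Request:
servo_tool:
  commands:
    - [[0,0,0,-38,45,11,87],[0,0,0,-80,95,23,87],[0,-3,4,-88,110,-35,87],[0,-6,8,-91,125,-90,87],[1,-8,12,-91,129,-115,87]]

```text
time: 2.58
position: [0.522, 0.0069, 0.2435]
tool_rot: [1.149, 0.815, -0.843]
ft_force: [-0.7, -0.1, 0.5]
grip_width: 1.003
```

Request:
servo_tool:
  commands:
    - [[0,0,0,0,0,0,87]]

```text
time: 2.7
position: [0.5203, 0.0123, 0.241]
tool_rot: [1.14, 0.827, -0.835]
ft_force: [-0.6, -0.5, -0.9]
grip_width: 1.002
```

```bash
python3 - <<'E'
from h import *
im,i=grab('wrist','w2')
ax=np.array([-.5229,.1407,.8407]); M=tool(ax,[.049,.0105,.023]);S=np.array([.5805,.0151,.1387])
go(S+.14*ax,M)
print(ctrl.get_state()['joint_positions'].round(2))
for p in (S,S+.07*ax,S+.059*M[:,1]+.024*ax,S+.059*M[:,1]): print(proj(i,p).round(1))
E
```

```text
row [0.5, -1.2, 4.7] [-22.5, -0.5, -23.6] |F [ 0.  -1.6 -0.2] t 2.75
[-0.21 -0.3  -0.02  2.12  0.3   0.91 -1.77]
[298.  178.9]
[290.  210.9]
[294.8 115.4]
[297.4 111.5]
```

View pics/w2.png

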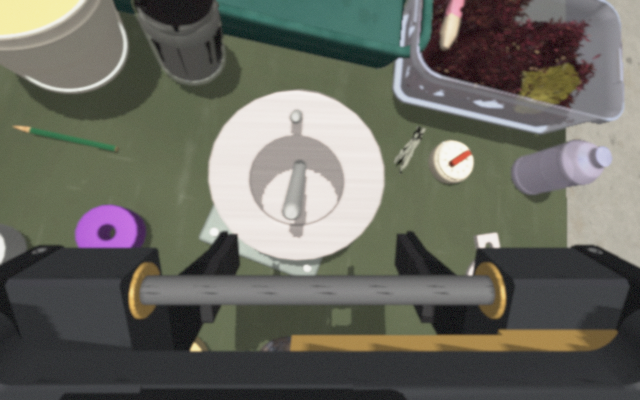

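```bash
python3 - <<'E'
from h import *
im=cv2.imread('pics/w2.png')
c=cv2.resize(im[98:228,262:342],None,fx=4.5,fy=4.5,interpolation=cv2.INTER_CUBIC)
cv2.imwrite('pics/crop2.png',c)
s=im[80:275,195:400].astype(int); M=((s.min(2)>185)&(s.max(2)-s.min(2)<40)).astype(np.uint8)
cs,_=cv2.findContours(M,cv2.RETR_EXTERNAL,cv2.CHAIN_APPROX_NONE); k=max(cs,key=cv2.contourArea)
e=cv2.fitEllipse(cv2.convexHull(k)); print(e[0][0]+195,e[0][1]+80,e[1:])
E
```

```text
289.57440185546875 179.73973083496094 ((169.06825256347656, 194.11093139648438), 61.508888244628906)
```

View pics/crop2.png

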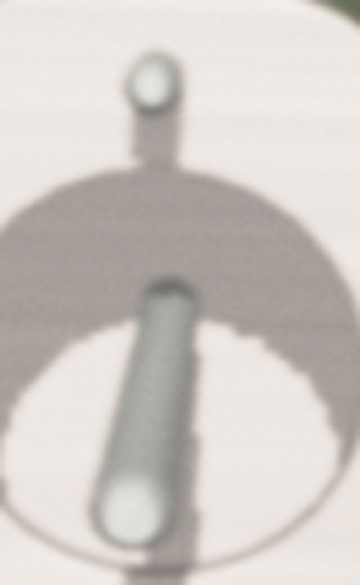

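```bash
cat > fit.py <<'E'
from h import *
from scipy.optimize import least_squares
W=vision.camera_info('wrist'); W['pose']=np.load('pics/w2.npy'); A=vision.camera_info('scene');B=vision.camera_info('side')
def model(q):
    x,y,z,a,t=q; ax=np.array([np.cos(a)*.5,np.sin(a)*.5,np.cos(np.pi/6)]); x0=np.array([-np.cos(a)*ax[2],-np.sin(a)*ax[2],.5]); return np.array([x,y,z]),ax,np.cos(t)*x0+np.sin(t)*np.cross(ax,x0)
def ec(i,S,M):
    th=np.linspace(0,2*np.pi,40); P=np.array([proj(i,S+.078*(np.cos(t)*M[:,1]+np.sin(t)*M[:,2])) for t in th]); return np.array(cv2.fitEllipse(P.astype(np.float32))[0])
def res(q):
    S,ax,x=model(q); M=tool(ax,x); r=[]
    for i,k,st,pt,lc in((W,.9,(291.2,211),(296.1,115.9),(296.3,176)),(A,2.2,(301.2,173.9),(286,168.5),(297.6,188)),(B,2.,(308.2,163.7),(277.5,164.5),None)):
        r+=list(k*(proj(i,S+.07*ax)-st)); r+=list(k*.7*(proj(i,S+.024*ax+.059*x)-pt))
        if lc: r+=list(k*.7*(ec(i,S,M)-lc))
    return np.array(r+[(q[2]-.141)*2000])
q=least_squares(res,[.58,.015,.14,2.9,.4],loss='soft_l1').x
S,ax,x=model(q); M=tool(ax,x)
if __name__=='__main__':
    print(q.round(4),ax.round(4),x.round(4)); print(res(q).round(1).tolist()); np.savez('drum.npz',S=S,ax=ax,M=M)
    c,s=np.cos(np.radians(17)),np.sin(np.radians(17)); go([.4995,-.307,.14],tool([0,0,1],[c,s,0]))
E
python3 fit.py
```

```text
[0.5769 0.0162 0.1402 2.8732 0.4197] [-0.4821  0.1326  0.866 ] [0.8706 0.1831 0.4566]
[-1.3, 0.4, -0.7, 0.6, 0.2, -0.8, 0.2, -2.8, -0.0, -4.2, 1.3, -0.5, 0.3, -1.0, -0.4, -0.8, -1.6]
row [-7.1, 14.2, -24.2] [123.4, -124.9, 282.5] |F [ 0.  -1.6 -0.2] t 2.75
```

Request:
servo_tool:
  commands:
    - [[-1,0,0,0,-10,55,87],[-2,3,-5,0,-25,113,87],[-4,6,-10,25,-50,168,87],[-5,9,-16,55,-75,220,87],[-6,12,-20,90,-100,258,87]]

```text
time: 3.38
position: [0.5026, -0.272, 0.1834]
tool_rot: [1.029, 1.243, -0.965]
ft_force: [0.1, 0.4, 1.0]
grip_width: 1.0
```

```bash
python3 - <<'E'
from h import *
c,s=np.cos(np.radians(17)),np.sin(np.radians(17)); go([.4995,-.307,.14],tool([0,0,1],[c,s,0]))
E
```

```text
row [-1.6, 2.3, -4.5] [43.5, -15.7, 31.2] |F [0.1 0.4 1. ] t 3.38
```

Request:
servo_tool:
  commands:
    - [[-1,1,-2,22,-8,16,87],[-2,2,-4,43,-16,31,87],[-2,2,-4,43,-16,31,87]]

```text
time: 3.75
position: [0.4967, -0.3049, 0.1372]
tool_rot: [0.985, 1.332, -0.984]
ft_force: [-0.4, 0.0, 0.1]
grip_width: 1.002
```

```bash
python3 - <<'E'
from h import *
im,i=grab('wrist','w3')
c,s=np.cos(np.radians(17)),np.sin(np.radians(17)); go([.4995,-.307,.14],tool([0,0,1],[c,s,0]))
for p in ([.4995,-.307,.036],[.4995+.059*c,-.307+.059*s,.008]): print(proj(i,p))
E
```

```text
row [0.3, 0.2, -0.3] [-1.4, 0.6, 3.8] |F [ 0.6 -0.6 -0.1] t 3.8
[319.97614001 192.98724523]
[320.08457375 120.44577501]
```

View pics/w3.png

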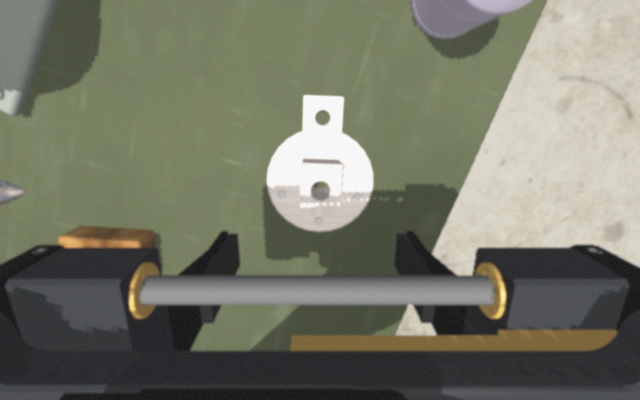

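Wrist view: bore at (320,190), ear hole at (322.5,117.5), which agrees with the prediction to about 3 px.

```bash
python3 - <<'E'
from h import *
i=vision.camera_info('wrist')
b=plane(i,320,190,.036);h=plane(i,322.5,117.5,.008); d=(h-b)[:2]; print(b,h,np.linalg.norm(d),np.degrees(np.arctan2(d[1],d[0])))
x=np.r_[d/np.linalg.norm(d),0]; go([b[0],b[1],.011],tool([0,0,1],x))
E
```

```text
[ 0.50311477 -0.30502206  0.036     ] [ 0.56040233 -0.28965187  0.008     ] 0.05931363080141061 15.018695685244468
row [2.3, 0.2, -0.3] [127.6, 4.0, 2.5] |F [ 0.6 -0.6 -0.1] t 3.8
```

Request:
servo_tool:
  commands:
    - [[2,0,0,40,4,2,87],[2,0,0,80,4,2,87],[2,0,0,110,4,2,87],[2,0,0,123,4,2,87],[2,0,0,125,4,2,87]]

```text
time: 4.42
position: [0.5053, -0.3018, 0.0149]
tool_rot: [1.007, 1.318, -1.002]
ft_force: [-0.8, 0.3, -0.6]
grip_width: 0.997
```

```bash
python3 - <<'E'
from h import *
a=np.radians(15); go([.5031,-.305,.011],tool([0,0,1],[np.cos(a),np.sin(a),0])); print(ctrl.get_state()['position'])
E
```

```text
row [0.6, 0.3, -0.4] [3.9, -3.0, 2.5] |F [-0.8  0.3 -0.6] t 4.42
[ 0.50527789 -0.30178081  0.01492291]
```

Request:
servo_tool:
  commands:
    - [[0,0,0,1,-1,1,87],[0,0,0,1,-1,1,87],[0,0,0,1,-1,1,30],[0,0,0,1,-1,1,30],[0,0,0,1,-1,1,30]]
  newtons: 40

```text
time: 5.05
position: [0.5046, -0.3026, 0.0134]
tool_rot: [1.006, 1.319, -1.002]
ft_force: [0.1, -0.1, 0.5]
grip_width: 0.744
```

Request:
servo_tool:
  commands:
    - [[0,0,0,0,0,0,30],[0,0,0,0,0,0,30],[0,0,0,0,0,0,30]]
  newtons: 60

```text
time: 5.42
position: [0.5046, -0.303, 0.0133]
tool_rot: [1.006, 1.318, -1.003]
ft_force: [0.2, -1.0, -1.0]
grip_width: 0.407
```

```bash
python3 - <<'E'
from h import *
a=np.radians(15); go([.5031,-.305,.011],tool([0,0,1],[np.cos(a),np.sin(a),0])); s=ctrl.get_state();print(s['position'],s['grip_width']*87)
d=np.load('drum.npz'); go(d['S']+.14*d['ax'],d['M'])
E
```

```text
row [0.7, 0.3, -0.4] [2.3, -2.0, 1.5] |F [ 0.2 -1.  -1. ] t 5.42
[ 0.50461318 -0.30302039  0.01327615] 35.369630582798635
row [6.9, -13.6, 26.2] [-249.3, 97.3, -322.6] |F [ 0.2 -1.  -1. ] t 5.42
```

Request:
servo_tool:
  commands:
    - [[0,0,0,0,0,0,30],[0,0,0,-20,0,0,30],[0,0,0,-75,0,0,30],[0,0,0,-135,0,0,30],[0,0,0,-190,0,0,30]]

```text
time: 6.05
position: [0.5028, -0.302, 0.2065]
tool_rot: [1.007, 1.317, -1.002]
ft_force: [1.1, -1.0, -3.2]
grip_width: 0.387
```

```bash
python3 - <<'E'
from h import *
im,i=grab('wrist','w4'); s=ctrl.get_state();print(s['position'],s['grip_width']*87)
d=np.load('drum.npz'); go(d['S']+.14*d['ax'],d['M'])
E
```

```text
[ 0.50623168 -0.30412096  0.21497989] 33.7192412639627
row [6.9, -13.2, 25.6] [-49.0, 95.2, -324.9] |F [ 1.9 -1.1  3.9] t 6.1
```

View pics/w4.png

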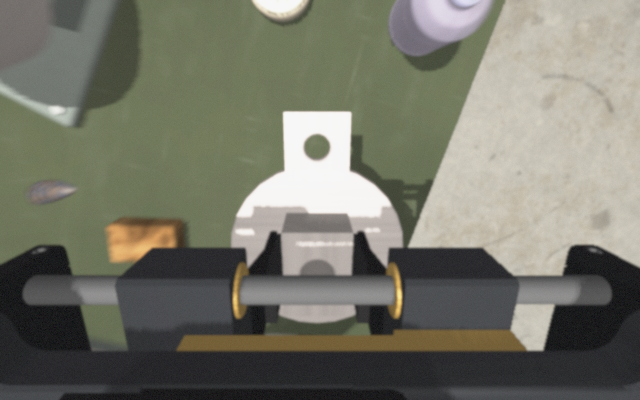

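```bash
cat > tc.py <<'E'
from h import *
def hole_tool(u,v,depth):
    i=vision.camera_info('wrist'); s=ctrl.get_state(); R0=R.from_rotvec(s['tool_rot'])
    o,d=ray(i,u,v); o=R0.inv().apply(o-s['position']); d=R0.inv().apply(d); return o+d*(depth-o[0])/d[0]
E
python3 - <<'E'
from tc import *
for u,v in((317,147.5),(317,111),(284,140),(351,140)): print((hole_tool(u,v,.0053)*1000).round(1))
print((hole_tool(317.5,269,-.0227)*1000).round(1), ctrl.get_state()['position'])
E
```

```text
[ 5.3 55.   0.1]
[ 5.3 73.5  0. ]
[  5.3  58.9 -17.2]
[ 5.3 58.9 17.8]
[-22.7  -0.6   0.4] [ 0.50623168 -0.30412096  0.21497989]
```

```bash
cat >> tc.py <<'E'
d=np.load('drum.npz'); S,ax,M=d['S'],d['ax'],d['M']; by=-.0032; ux=.0133
def cov(h): go(S+(h+ux)*ax-by*M[:,1],M)
def where():
    s=ctrl.get_state(); R0=R.from_rotvec(s['tool_rot']); p=s['position']+R0.apply([ux,by,0])-S
    hp=s['position']+R0.apply([ux,by+.059,0])-S-.059*M[:,1]
    print('bore in drum (x,y,h) mm',(np.array([p@M[:,1],p@np.cross(ax,M[:,1]),p@ax])*1000).round(1),'hole-pin',(np.array([hp@M[:,1],hp@np.cross(ax,M[:,1]),hp@ax])*1000).round(1),'tilt err',(R0.inv()*R.from_matrix(M)).as_rotvec(degrees=True).round(1),'q',s['joint_positions'].round(2),'F',s['ft_force'].round(1),'w',round(s['grip_width']*87,1),'t',round(s['time'],2))
E
python3 -c "
from tc import *
cov(.1)"
```

```text
row [6.9, -13.2, 25.6] [-27.0, 109.1, -318.1] |F [ 1.9 -1.1  3.9] t 6.1
```

Request:
servo_tool:
  commands:
    - [[1,-2,4,-25,15,-45,30],[3,-5,10,-40,35,-100,30],[4,-8,15,-45,55,-155,30],[6,-11,21,-45,75,-205,30],[7,-13,25,-42,90,-250,30]]

```text
time: 6.72
position: [0.5259, -0.0331, 0.2428]
tool_rot: [1.17, 0.815, -0.837]
ft_force: [-2.8, -0.2, -1.4]
grip_width: 0.387
```

```bash
python3 -c "
from tc import *
cov(.1);where()"
```

```text
row [0.0, -0.6, 1.4] [-5.9, 9.7, -64.0] |F [-2.8 -0.2 -1.4] t 6.72
bore in drum (x,y,h) mm [-10.1 -63.8  93.7] hole-pin [-10.1 -63.8  92.3] tilt err [ 0.  -0.6  1.4] q [ 0.08 -0.3  -0.16  2.13  0.16  0.85 -1.58] F [-2.8 -0.2 -1.4] w 33.6 t 6.72
```

Request:
servo_tool:
  commands:
    - [[0,0,0,-6,4,-22,30],[0,0,1,-6,8,-44,30],[0,0,1,-6,10,-58,30],[0,0,1,-6,10,-64,30],[0,0,1,-6,10,-64,30]]

```text
time: 7.35
position: [0.5255, 0.0279, 0.2407]
tool_rot: [1.177, 0.803, -0.826]
ft_force: [0.4, 0.3, -1.3]
grip_width: 0.386
```

```bash
python3 -c "
from tc import *
where();cov(.08);grab('wrist','w5')
a=grab('side','s5')[0];b=grab('scene','c5')[0]
f=lambda im,u,v:cv2.resize(im[v:v+90,u:u+120],None,fx=3.3,fy=3.3,interpolation=cv2.INTER_CUBIC)[:,:,::-1]
cv2.imwrite('pics/crop5.png',np.vstack([np.hstack([f(a,235,115),f(b,240,120)]),cv2.imread('pics/w5.png')[40:330,:,:][:, :].repeat(1,0) if 0 else cv2.resize(cv2.imread('pics/w5.png')[60:300,130:500],(792,300))]))
"
```

```text
bore in drum (x,y,h) mm [  0.   -3.9 100.1] hole-pin [ 0.  -4.  99.6] tilt err [-0.1 -0.5  0.5] q [-0.02 -0.29 -0.21  2.13  0.23  0.86 -1.78] F [ 0.4  0.3 -1.3] w 33.6 t 7.35
row [-0.1, -0.5, 0.5] [20.1, 0.0, -3.8] |F [ 0.4  0.3 -1.3] t 7.35
```

View pics/crop5.png

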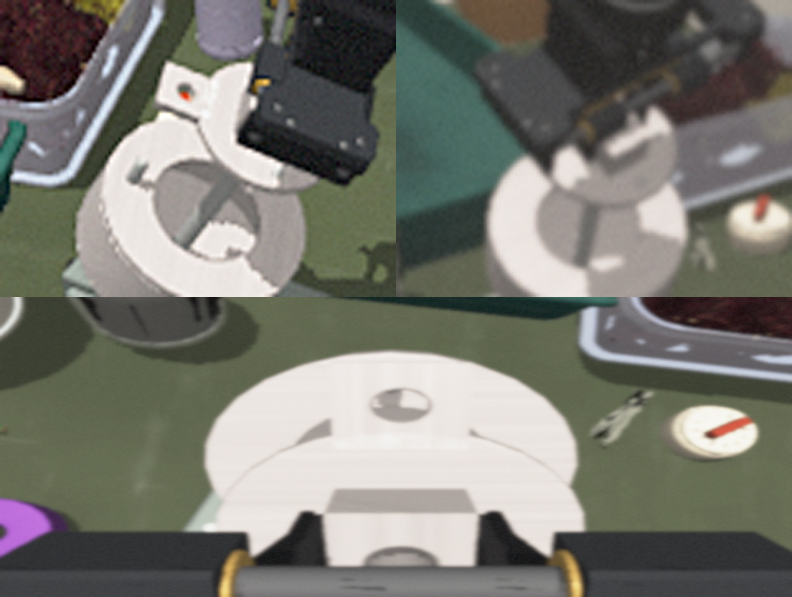

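Request:
servo_tool:
  commands:
    - [[0,0,0,10,0,-2,30],[0,0,0,16,0,-3,30],[0,0,0,18,0,-3,30],[0,0,0,18,0,-3,30],[0,0,0,18,0,-3,30]]

```text
time: 8.12
position: [0.5343, 0.0288, 0.2246]
tool_rot: [1.177, 0.803, -0.825]
ft_force: [0.3, 0.1, -1.7]
grip_width: 0.385
```

```bash
python3 -c "
from tc import *
where();cov(.06);grab('wrist','w6')
a=grab('side','s6')[0];b=grab('scene','c6')[0]
s=ctrl.get_state();R0=R.from_rotvec(s['tool_rot']);h=s['position']+R0.apply([.0053,by+.059,0])
P=[S+.024*ax+.059*M[:,1],S+.06*ax,h]
for n in('side','scene','wrist'): print(n,[proj(vision.camera_info(n),p).round(1).tolist() for p in P])
f=lambda im,u,v:cv2.resize(im[v:v+60,u:u+80],None,fx=5,fy=5,interpolation=cv2.INTER_CUBIC)[:,:,::-1]
cv2.imwrite('pics/crop6.png',np.vstack([np.hstack([f(a,250,130),f(b,260,140)]),cv2.resize(cv2.imread('pics/w6.png')[100:210,190:400],(800,300),interpolation=cv2.INTER_CUBIC) if 0 else cv2.resize(cv2.imread('pics/w6.png')[80:230,120:520],(800,300),interpolation=cv2.INTER_CUBIC)]))
"
```

```text
bore in drum (x,y,h) mm [ 0.4 -0.6 82. ] hole-pin [ 0.4 -0.7 81.6] tilt err [-0.1 -0.5  0.5] q [-0.02 -0.26 -0.22  2.14  0.25  0.82 -1.79] F [ 0.3  0.1 -1.7] w 33.5 t 8.12
row [-0.1, -0.5, 0.5] [22.0, -0.4, -0.5] |F [ 0.3  0.1 -1.7] t 8.12
side [[277.2, 163.9], [306.6, 165.4], [287.2, 148.4]]
scene [[286.0, 165.8], [300.9, 174.7], [287.9, 151.0]]
wrist [[316.4, 133.7], [316.0, 229.2], [316.4, 146.9]]
```

View pics/crop6.png

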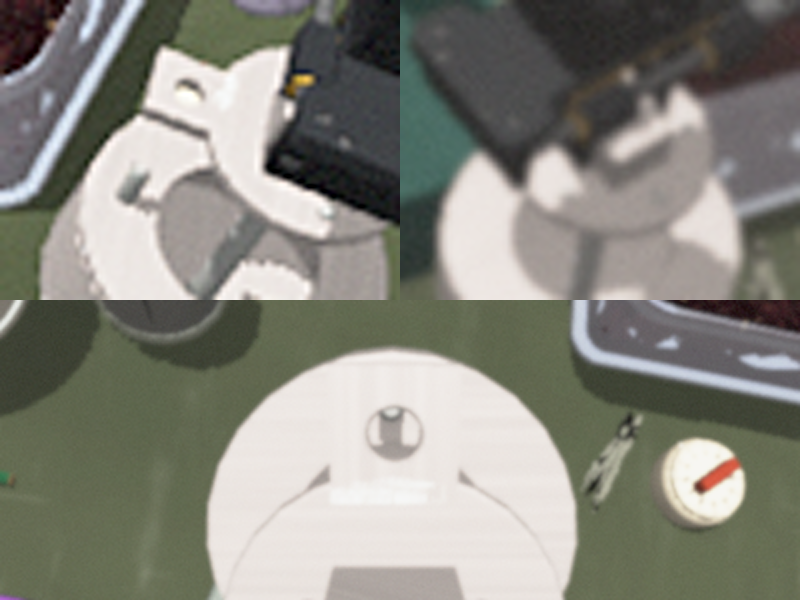

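The side view's hole (287,148) and the wrist view's hole (317,146) match the predictions to within 1 px, and the pin is visible in the hole at wrist (316,136). I lower along the axis.

Request:
servo_tool:
  commands:
    - [[0,0,0,6,0,0,30],[0,0,0,12,0,-1,30],[0,0,0,18,0,-1,30],[0,0,0,24,0,-1,30],[0,0,0,30,0,-1,30]]

```text
time: 8.9
position: [0.5484, 0.0259, 0.1975]
tool_rot: [1.177, 0.803, -0.826]
ft_force: [0.4, 0.8, -3.3]
grip_width: 0.389
```

```bash
python3 -c "
from tc import *
where();cov(.03)"
```

```text
bore in drum (x,y,h) mm [-0.1  0.7 51.4] hole-pin [-0.1  0.6 50.9] tilt err [-0.1 -0.5  0.5] q [-0.01 -0.21 -0.22  2.15  0.28  0.76 -1.82] F [ 0.4  0.8 -3.3] w 33.8 t 8.9
row [-0.1, -0.5, 0.5] [21.4, 0.2, 0.8] |F [ 0.4  0.8 -3.3] t 8.9
```

Request:
servo_tool:
  commands:
    - [[0,0,0,6,0,0,30],[0,0,0,12,0,0,30],[0,0,0,18,0,0,30],[0,0,0,22,0,0,30],[0,0,0,22,0,0,30]]

```text
time: 9.52
position: [0.5586, 0.0232, 0.1784]
tool_rot: [1.177, 0.803, -0.826]
ft_force: [0.0, -0.6, -3.0]
grip_width: 0.387
```

```bash
python3 -c "
from tc import *
where();cov(.0);grab('wrist','w7')
s=ctrl.get_state();R0=R.from_rotvec(s['tool_rot']);h=s['position']+R0.apply([.0053,by+.059,0])
print([proj(vision.camera_info('wrist'),p).round(1).tolist() for p in [S+.024*ax+.059*M[:,1],h]])
cv2.imwrite('pics/crop7.png',cv2.resize(cv2.imread('pics/w7.png')[90:220,220:420],None,fx=3.,fy=3.,interpolation=cv2.INTER_CUBIC))
"
```

```text
bore in drum (x,y,h) mm [-0.5  0.9 29.6] hole-pin [-0.5  0.8 29.1] tilt err [-0.1 -0.5  0.5] q [-0.   -0.16 -0.22  2.16  0.3   0.71 -1.84] F [ 0.  -0.6 -3. ] w 33.7 t 9.53
row [-0.1, -0.5, 0.5] [29.6, 0.7, 1.1] |F [ 0.  -0.6 -3. ] t 9.53
[[318.0, 143.0], [316.4, 147.0]]
```

View pics/crop7.png

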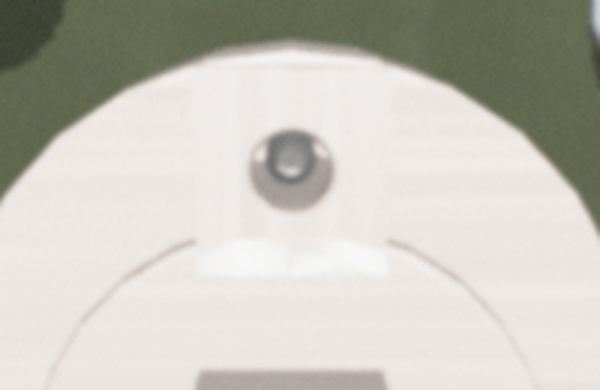

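The pin tip (317,142) sits laterally centred in the hole (317,146), so it is aligned. I lower on to the lip.

Request:
servo_tool:
  commands:
    - [[0,0,0,6,0,0,30],[0,0,0,12,0,0,30],[0,0,0,18,0,0,30],[0,0,0,23,0,0,30],[0,0,0,26,0,0,30]]

```text
time: 10.2
position: [0.571, 0.0199, 0.1557]
tool_rot: [1.177, 0.803, -0.826]
ft_force: [-0.4, -0.2, -2.8]
grip_width: 0.384
```

```bash
python3 -c "
from tc import *
where()"
```

```text
bore in drum (x,y,h) mm [-0.7  1.2  3.5] hole-pin [-0.7  1.   2.9] tilt err [-0.1 -0.5  0.5] q [ 0.01 -0.11 -0.23  2.16  0.34  0.66 -1.87] F [-0.4 -0.2 -2.8] w 33.4 t 10.2
```

Request:
servo_tool:
  commands:
    - [[0,0,0,1,0,0,30],[0,0,0,2,0,0,30],[0,0,0,3,0,0,30],[0,0,0,4,0,0,30],[0,0,0,4,0,0,30]]

```text
time: 10.82
position: [0.5722, 0.0196, 0.1533]
tool_rot: [1.177, 0.803, -0.827]
ft_force: [-11.2, 0.7, 6.4]
grip_width: 0.385
```

```bash
python3 -c "
from tc import *
where()"
```

```text
bore in drum (x,y,h) mm [-0.8  1.2  0.8] hole-pin [-0.8  1.1  0.3] tilt err [-0.1 -0.5  0.5] q [ 0.01 -0.1  -0.23  2.16  0.34  0.65 -1.87] F [-11.2   0.7   6.4] w 33.5 t 10.82
```

Request:
servo_tool:
  commands:
    - [[0,0,0,1,0,0,30],[0,0,0,2,0,0,30],[0,0,0,2,0,0,30]]

```text
time: 11.2
position: [0.5723, 0.0195, 0.1532]
tool_rot: [1.176, 0.803, -0.828]
ft_force: [-27.4, 1.4, 22.3]
grip_width: 0.385
```

Request:
servo_tool:
  commands:
    - [[0,0,0,-2,0,0,50],[0,0,0,-2,0,0,50],[0,0,0,-2,0,0,50]]

```text
time: 11.58
position: [0.5734, 0.0195, 0.1531]
tool_rot: [1.177, 0.802, -0.825]
ft_force: [-0.5, 0.1, -1.0]
grip_width: 0.559
```

```bash
python3 -c "
from tc import *
where()"
```

```text
bore in drum (x,y,h) mm [0.1 1.1 0. ] hole-pin [ 0.1  0.9 -0.4] tilt err [-0.1 -0.5  0.4] q [ 0.01 -0.1  -0.23  2.16  0.34  0.65 -1.87] F [-0.5  0.1 -1. ] w 48.6 t 11.57
```

Request:
servo_tool:
  commands:
    - [[0,0,0,-15,0,0,87],[0,0,0,-40,0,0,87],[0,0,0,-75,0,0,87],[0,0,0,-100,0,0,87],[0,0,0,-100,0,0,87]]

```text
time: 12.2
position: [0.5264, 0.0328, 0.2431]
tool_rot: [1.179, 0.799, -0.821]
ft_force: [0.0, -0.4, 0.0]
grip_width: 0.986
```

```bash
python3 -c "
from tc import *
where();grab('wrist','w8')
C=[.478,.3135]
M2=tool([0,0,1],[1,0,0]);print(R.from_matrix(M2).as_rotvec())
for a in (0,20,40,60,90):
  r=np.radians(a);go([*C,.16],tool([0,0,1],[np.cos(r),np.sin(r),0]))
"
```

```text
bore in drum (x,y,h) mm [  2.8   0.3 102.4] hole-pin [  2.8   0.2 102.2] tilt err [-0.1 -0.5  0.2] q [-0.02 -0.3  -0.22  2.13  0.24  0.86 -1.79] F [ 0.  -0.4  0. ] w 85.8 t 12.2
[ 1.20919958  1.20919958 -1.20919958]
row [8.4, 9.6, -27.9] [12.9, -27.9, -295.0] |F [-0.4 -0.4 -0.7] t 12.25
row [-11.1, 14.3, -25.8] [12.9, -27.9, -295.0] |F [-0.4 -0.4 -0.7] t 12.25
row [-30.7, 18.8, -23.2] [12.9, -27.9, -295.0] |F [-0.4 -0.4 -0.7] t 12.25
row [-50.2, 23.0, -20.0] [12.9, -27.9, -295.0] |F [-0.4 -0.4 -0.7] t 12.25
row [-79.4, 28.8, -14.1] [12.9, -27.9, -295.0] |F [-0.4 -0.4 -0.7] t 12.25
```

View pics/w8.png

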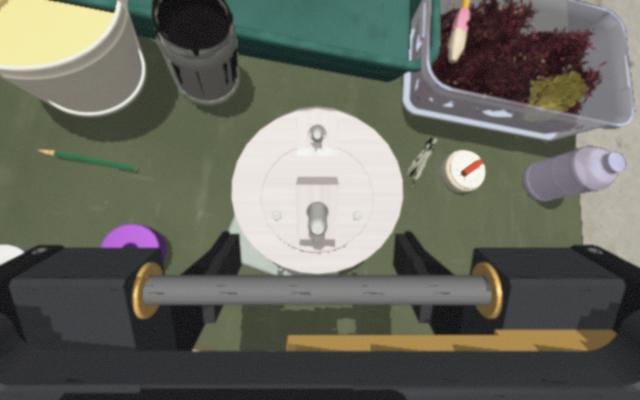

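The cover is seated: pin through the ear hole at (317,130), shaft tip through the hub at (317,208), disc concentric on the lip. That is 12 pictures viewed, so everything from here is numeric.

```bash
python3 -c "
from tc import *
A=vision.camera_info('scene');B=vision.camera_info('side')
for n,a,b,z in(('purple',(248,259),(305,272),.02),('orange',(218,316),(355,336),.025),('grey',(206,286),(304.4,321),.02),('tape',(307,288),(376,262),.015),('pencil',(206,255),(251,298),0),('jar top',(224,335),(418,340),.06)):
  print(n,plane(A,*a,z).round(3),plane(B,*b,z).round(3))
W=vision.camera_info('wrist'); print(proj(W,S+.07*ax),proj(W,S+.024*ax+.059*M[:,1]))
"
```

```text
purple [0.517 0.196 0.02 ] [0.511 0.189 0.02 ]
orange [0.375 0.324 0.025] [0.367 0.321 0.025]
grey [0.48  0.315 0.02 ] [0.476 0.31  0.02 ]
tape [0.359 0.119 0.015] [0.362 0.118 0.015]
pencil [0.611 0.274 0.   ] [0.612 0.272 0.   ]
jar top [0.291 0.338 0.06 ] [0.244 0.32  0.06 ]
[317.36230075 225.45581356] [317.76268631 132.26186599]
```

```bash
python3 -c "
from tc import *
W=vision.camera_info('wrist'); print([proj(W,S+h*ax).round(1).tolist() for h in (.036,.05,.07)])
g=cv2.cvtColor(cv2.imread('pics/w8.png'),6)
print(g[192:252:2,300:336:3])
"
```

```text
[[317.7, 209.0], [317.6, 215.2], [317.4, 225.5]]
[[228 229 229 225 226 229 228 224 225 224 225 228]
 [228 230 229 226 225 230 228 224 224 224 226 228]
 [228 230 228 226 225 230 228 223 224 226 226 227]
 [227 229 229 225 225 228 228 223 225 225 225 227]
 [228 230 228 225 224 224 223 221 225 225 226 227]
 [228 230 228 221 196 173 169 184 220 224 226 227]
 [230 229 228 192 155 163 166 156 177 220 225 227]
 [229 230 222 145 155 167 171 164 144 199 225 227]
 [228 228 205 129 154 167 169 162 138 167 223 226]
 [227 229 188 126 156 166 167 160 139 148 223 228]
 [229 229 181 130 156 165 169 161 141 149 223 227]
 [229 228 197 134 156 167 169 163 144 163 223 227]
 [228 229 218 141 157 165 168 162 143 187 225 227]
 [228 229 225 149 159 174 175 167 147 199 226 227]
 [228 228 225 148 168 190 196 180 149 200 226 227]
 [227 230 222 151 182 209 215 199 160 197 226 227]
 [229 228 222 152 194 221 224 207 167 193 224 227]
 [228 229 222 150 204 223 222 217 170 189 224 227]
 [228 228 225 149 209 224 219 221 165 199 225 228]
 [227 229 226 149 197 223 219 220 152 213 225 225]
 [228 228 227 159 157 212 217 195 153 221 226 226]
 [229 229 227 164 133 157 173 141 165 223 225 226]
 [226 229 226 176 149 149 148 147 172 223 225 227]
 [219 216 216 196 152 154 156 148 166 210 214 216]
 [178 166 168 163 146 150 150 151 157 165 166 169]
 [168 155 155 155 147 148 149 148 154 155 151 157]
 [179 162 157 157 152 146 147 154 155 157 156 159]
 [222 213 208 202 176 156 151 155 187 206 195 181]
 [222 228 229 230 221 172 161 171 222 228 225 214]
 [189 196 215 220 222 214 202 205 220 216 217 196]]
```

Request:
servo_tool:
  commands:
    - [[0,0,0,0,0,-55,87],[-5,3,-4,0,-5,-110,87],[-12,7,-9,0,-12,-165,87],[-20,12,-15,5,-20,-220,87],[-26,16,-20,10,-26,-270,87]]

```text
time: 12.88
position: [0.48, 0.2906, 0.1652]
tool_rot: [0.758, 1.38, -0.714]
ft_force: [0.9, -0.0, 1.1]
grip_width: 1.0
```

```bash
python3 -c "
from tc import *
r=np.radians(40);go([.478,.3125,.15],tool([0,0,1],[np.cos(r),np.sin(r),0]));where()
"
```

```text
row [-4.5, 2.4, -2.9] [15.0, 10.3, -19.6] |F [ 0.9 -0.   1.1] t 12.88
bore in drum (x,y,h) mm [-30.7 272.8  93.7] hole-pin [-40.2 300.8  77.8] tilt err [ 26.1 -16.8  20.6] q [-0.21  0.15 -0.44  1.79  0.12  1.17 -1.64] F [ 0.9 -0.   1.1] w 87.0 t 12.88
```

Request:
servo_tool:
  commands:
    - [[-2,1,-2,8,5,-10,87],[-4,2,-3,15,10,-18,87],[-4,2,-3,15,10,-18,87],[-4,2,-3,15,10,-18,87]]

```text
time: 13.38
position: [0.4793, 0.3091, 0.1519]
tool_rot: [0.689, 1.447, -0.693]
ft_force: [-1.0, 1.1, -0.1]
grip_width: 0.997
```

```bash
cat > ring.py <<'E'
from tc import *
def ring(im,zt=.034,c=(.478,.3125)):
    i=vision.camera_info('wrist'); p=proj(i,[*c,zt]); print('pred',p.round(1))
    u0,v0=int(p[0])-75,max(int(p[1])-75,0); s=im[v0:v0+150,u0:u0+150].astype(int)
    m=((s.min(2)>175)&(s.max(2)-s.min(2)<40)).astype(np.uint8)
    n,l,st,ce=cv2.connectedComponentsWithStats(m); k=1+np.argmax(st[1:,4]); print('blob',st[k]+[u0,v0,0,0,0])
    cs,h=cv2.findContours((l==k).astype(np.uint8),cv2.RETR_CCOMP,cv2.CHAIN_APPROX_NONE)
    for q,hh in zip(cs,h[0]):
        if len(q)>20:
            e=cv2.fitEllipse(q); cc=plane(i,e[0][0]+u0,e[0][1]+v0,zt); print('hole' if hh[3]>=0 else 'outer',(e[0][0]+u0,e[0][1]+v0),np.round(e[1],1),cc.round(4))
E
python3 -c "
from ring import *
im,i=grab('wrist','w9'); where(); ring(im)
for r in range(90,260,6): print(''.join(' .:-=+*#%@'[min(9,int(x)//26)] for x in cv2.cvtColor(im,7)[r,220:420:3]))
"
```

```text
bore in drum (x,y,h) mm [-34.2 293.3  85.6] hole-pin [-46.5 325.2  68.6] tilt err [ 29.9 -18.6  23.2] q [-0.23  0.23 -0.45  1.74  0.12  1.2  -1.6 ] F [-0.7  0.1 -0.4] w 87.1 t 13.43
pred [311.8 189. ]
blob [ 276  157   66   63 3015]
outer (308.48877716064453, 187.86797332763672) [62.  64.9] [0.4769 0.3155 0.034 ]
hole (308.22850799560547, 189.33621215820312) [17.6 18.7] [0.4757 0.3148 0.034 ]
#######**+=++++++++++++++++++++++=+=++=============================
######**+++++++=++=++++++++++++=++=++==============================
#####*++==++=++++=++++++++++++===+=================================
####*=+++==+++++++++++=++++++=++++=================================
###+======++++++++++++==++++=++====================================
##+======+=++=========+=+==========================================
*====+=======+++++====++===========================================
=========+=+++++++==++=============================================
===========++++++++++==================================+===========
=++=========++++==+===================================+===========+
++==========+===========
[... 567 characters left out ...]
========--------::::
==========----------+#@@@%%@@@@@%%@@@@%*--------------------:::::::
==========--------:---*#####%####%%##*+============-------:::::::--
==========----------:---*%@@@@%%@@%#---------------------:::::-----
==========----------:----:------------------------=------::::------
==========-:---:-:---------------------------------------:::-------
...:::===-==--:-----------------:--------------------=---:::::...:-
......-=-==----:-----------:-------------------------=----:.....  .
 .....=+*+=-----------:--:--:------------------------------........
......=**+*+=----:---:----:-------:-----------------------:........
......:+++**+--------:----:------------------------------::........
```

```bash
python3 -c "
from ring import *
r=np.radians(40);go([.4763,.3151,.006],tool([0,0,1],[np.cos(r),np.sin(r),0]))
"
```

```text
row [-0.8, 0.7, -0.1] [146.2, 1.0, -8.2] |F [-0.7  0.1 -0.4] t 13.43
```

Request:
servo_tool:
  commands:
    - [[0,0,0,30,1,-8,87],[0,0,0,70,1,-8,87],[0,0,0,110,1,-8,87],[0,0,0,136,1,-8,87],[0,0,0,145,1,-8,87]]

```text
time: 14.05
position: [0.4755, 0.3146, 0.0058]
tool_rot: [0.687, 1.448, -0.694]
ft_force: [-0.2, 0.3, -0.1]
grip_width: 1.001
```

Request:
servo_tool:
  commands:
    - [[0,0,0,0,0,0,87],[0,0,0,0,0,0,55],[0,0,0,0,0,0,55],[0,0,0,0,0,0,55],[0,0,0,0,0,0,55]]
  newtons: 40

```text
time: 14.68
position: [0.4767, 0.3156, 0.0072]
tool_rot: [0.689, 1.447, -0.692]
ft_force: [1.0, -0.4, 2.4]
grip_width: 0.676
```

Request:
servo_tool:
  commands:
    - [[0,0,0,0,0,0,55],[0,0,0,0,0,0,55]]
  newtons: 60

```text
time: 14.92
position: [0.4767, 0.3156, 0.0072]
tool_rot: [0.689, 1.447, -0.692]
ft_force: [-1.1, -1.8, 4.3]
grip_width: 0.676
```

```bash
python3 -c "
from ring import *
r=np.radians(40);go([.4763,.3151,.006],tool([0,0,1],[np.cos(r),np.sin(r),0]));where();print(ctrl.get_state()['position'])
"
```

```text
row [-0.8, 0.6, -0.1] [1.2, -0.7, 0.1] |F [-1.1 -1.8  4.3] t 14.93
bore in drum (x,y,h) mm [-101.6  329.5  -37.8] hole-pin [-113.9  361.3  -54.8] tilt err [ 30.  -18.7  23.2] q [-0.27  0.39 -0.43  1.86  0.21  0.93 -1.68] F [-1.1 -1.8  4.3] w 58.8 t 14.93
[0.4767134  0.31563053 0.00719831]
```

Request:
servo_tool:
  commands:
    - [[0,0,0,-20,0,0,55],[0,0,0,-75,0,0,55],[0,0,0,-135,0,0,55],[0,0,0,-190,0,0,55],[0,0,0,-230,0,0,55]]

```text
time: 15.55
position: [0.4738, 0.3182, 0.2402]
tool_rot: [0.689, 1.447, -0.689]
ft_force: [1.0, -0.4, -3.0]
grip_width: 0.672
```

```bash
cat >> ring.py <<'E'
uc=.0072; cy=-.0007
def col(h): go(S+(h+uc)*ax-cy*M[:,1],M)
def cw():
    s=ctrl.get_state(); R0=R.from_rotvec(s['tool_rot']); p=s['position']+R0.apply([uc,cy,0])-S
    print('collar in drum (x,y,h) mm',(np.array([p@M[:,1],p@np.cross(ax,M[:,1]),p@ax])*1000).round(1),'tilt err',(R0.inv()*R.from_matrix(M)).as_rotvec(degrees=True).round(1),'q',s['joint_positions'].round(2),'F',s['ft_force'].round(1),'w',round(s['grip_width']*87,1),'t',round(s['time'],2))
E
python3 -c "
from ring import *
im,i=grab('wrist','w10'); cw(); col(.09)
s=ctrl.get_state();R0=R.from_rotvec(s['tool_rot']);print('ringtop pred px',proj(i,s['position']+R0.apply([uc-.034,cy,0])))
g=cv2.cvtColor(im,7)
for r in range(190,300,4): print(r,''.join(' .:-=+*#%@'[min(9,int(x)//26)] for x in g[r,220:420:2]))
"
```

```text
collar in drum (x,y,h) mm [ 11.9 285.3 174.2] tilt err [ 29.9 -18.8  22.6] q [-0.23  0.17 -0.47  1.61  0.09  1.37 -1.59] F [2.2 1.7 2.1] w 58.4 t 15.6
row [29.9, -18.8, 22.6] [22.1, -141.9, 259.3] |F [2.2 1.7 2.1] t 15.6
ringtop pred px [317.25950717 275.30401762]
190 ===========================--=======-----------==-::::::::::::::-=========----------::::-=++++++++++
194 =========================--::--====-:::::::::::-:::::::::::::::-::-=====--:::::-::::::-=++++=---=+++
198 ========================--::::::::::::::---===========---::::::--:::::-::::::::--:::::-=====-------=
202 ========================-:::::-::::--==++++++++++++++++++++=----:---::::-::-:----::::-----------:---
206 ========================----::::-=++++++++++++++++++++++++++++==--::--::::::----::::--==------:::::-
210 =============+******+=---------=++++++++++++++++++++++++++++++++===-::---:::::--::::---------::::::-
214 =========+*##########*++=---=+++++++++++++++++++++++++++++++++++=+==--:::::--:--::::-==-------::::--
218 =======+*############*++++==+++++++++++++*****###%%%%#*+++++++++++++==--::::-::::::--=+---------
[... 1404 characters left out ...]
*********+=---=-==-=====--==++**++*++++++++*+*+++=:...................
278 ----------------------------------------------------------------------------------------------------
282 ====================================================================================================
286 =++++++++++++++++++++++++++++++++=++=+++++++++++++++++++=+++++++++++++++++++=+++++++++++++++++++==++
290 ++++++++++++++++++++++++++++++++++++++++++++++++++++++++++++++++++++++++++++++++++++++++++++++++++++
294 ++++++++++++++++++++++++++++++++++++++++++++++++++++++++++++++++++++++++++++++++++++++++++++++++++++
298 ++++++++++++++++++++++++++++++++++++++++++++++++++++++++++++++++++++++++++++++++++++++++++++++++++++
```

```bash
python3 -c "
from ring import *
for u,v in((317,217),(316.5,261)): print((hole_tool(u,v,uc-.034)*1000).round(1))
col(.1)"
```

```text
[-26.8  28.3  -0.1]
[-26.8   6.1  -0.3]
row [29.9, -18.8, 22.6] [13.3, -144.7, 255.4] |F [2.2 1.7 2.1] t 15.6
```

Request:
servo_tool:
  commands:
    - [[3,-2,2,-5,-20,45,55],[10,-6,7,-5,-50,95,55],[18,-11,13,0,-75,145,55],[25,-15,18,3,-100,190,55],[29,-18,22,6,-118,222,55]]

```text
time: 16.23
position: [0.5221, 0.0686, 0.2322]
tool_rot: [1.158, 0.815, -0.828]
ft_force: [-0.5, -0.3, -2.7]
grip_width: 0.668
```

```bash
python3 -c "
from ring import *
cw(); col(.09)"
```

```text
collar in drum (x,y,h) mm [  3.   37.8 105.8] tilt err [ 0.8 -0.5  1.2] q [-0.   -0.27 -0.33  2.11  0.25  0.88 -1.86] F [-0.5 -0.3 -2.7] w 58.1 t 16.23
row [0.8, -0.5, 1.2] [15.6, -3.4, 37.8] |F [-0.5 -0.3 -2.7] t 16.23
```

Request:
servo_tool:
  commands:
    - [[1,0,1,5,-2,20,55],[1,0,1,10,-3,34,55],[1,0,1,14,-3,37,55],[1,0,1,14,-3,37,55],[1,0,1,14,-3,37,55]]

```text
time: 16.85
position: [0.5318, 0.0336, 0.2266]
tool_rot: [1.176, 0.803, -0.819]
ft_force: [0.8, -0.0, -1.9]
grip_width: 0.668
```

```bash
sed -i 's/cy=-.0007/cy=-.0015/' ring.py; python3 -c "
from ring import *
cw(); col(.078)"
```

```text
collar in drum (x,y,h) mm [ 1.9  3.8 91.7] tilt err [ 0.1 -0.6  0.2] q [ 0.01 -0.27 -0.25  2.14  0.24  0.82 -1.79] F [ 0.8 -0.  -1.9] w 58.1 t 16.85
row [0.1, -0.6, 0.2] [13.6, -1.9, 3.9] |F [ 0.8 -0.  -1.9] t 16.85
```

Request:
servo_tool:
  commands:
    - [[0,0,0,4,-1,1,55],[0,0,0,8,-2,2,55],[0,0,0,12,-2,2,55],[0,0,0,12,-2,2,55],[0,0,0,12,-2,2,55]]

```text
time: 17.48
position: [0.5359, 0.0287, 0.2158]
tool_rot: [1.176, 0.802, -0.82]
ft_force: [-0.3, 0.2, -3.1]
grip_width: 0.674
```

```bash
python3 -c "
from ring import *
cw(); col(.06)"
```

```text
collar in drum (x,y,h) mm [-0.4  0.9 79.6] tilt err [ 0.  -0.6  0.2] q [ 0.02 -0.25 -0.25  2.15  0.24  0.79 -1.79] F [-0.3  0.2 -3.1] w 58.7 t 17.48
row [0.0, -0.6, 0.2] [19.6, 0.4, 1.0] |F [-0.3  0.2 -3.1] t 17.48
```

Aligned to within 1 mm (x -0.4, y 0.9). I lower on to the shaft slowly.

Request:
servo_tool:
  commands:
    - [[0,0,0,4,0,0,55],[0,0,0,8,0,0,55],[0,0,0,12,0,0,55],[0,0,0,16,0,0,55],[0,0,0,18,0,0,55]]

```text
time: 18.1
position: [0.5445, 0.0263, 0.1996]
tool_rot: [1.176, 0.802, -0.82]
ft_force: [-0.3, -0.2, -2.4]
grip_width: 0.672
```

```bash
python3 -c "
from ring import *
cw(); col(.036)"
```

```text
collar in drum (x,y,h) mm [-0.8  1.  61.3] tilt err [ 0.  -0.6  0.2] q [ 0.02 -0.22 -0.25  2.16  0.26  0.75 -1.8 ] F [-0.3 -0.2 -2.4] w 58.5 t 18.1
row [0.0, -0.6, 0.2] [25.2, 0.8, 1.2] |F [-0.3 -0.2 -2.4] t 18.1
```

Request:
servo_tool:
  commands:
    - [[0,0,0,5,0,0,55],[0,0,0,10,0,0,55],[0,0,0,15,0,0,55],[0,0,0,19,0,0,55],[0,0,0,22,0,0,55]]

```text
time: 18.73
position: [0.5551, 0.0236, 0.1806]
tool_rot: [1.176, 0.802, -0.82]
ft_force: [-0.2, -0.5, -1.9]
grip_width: 0.671
```

Request:
servo_tool:
  commands:
    - [[0,0,0,1,0,0,55],[0,0,0,2,0,0,55],[0,0,0,3,0,0,55],[0,0,0,3,0,0,55]]

```text
time: 19.23
position: [0.5564, 0.0234, 0.1787]
tool_rot: [1.176, 0.801, -0.82]
ft_force: [-3.8, 0.6, 1.7]
grip_width: 0.67
```

```bash
python3 -c "
from ring import *
cw()"
```

```text
collar in drum (x,y,h) mm [-0.5  1.3 37. ] tilt err [ 0.  -0.6  0.2] q [ 0.03 -0.17 -0.26  2.16  0.29  0.7  -1.83] F [-3.8  0.6  1.7] w 58.3 t 19.23
```

Request:
servo_tool:
  commands:
    - [[0,0,0,1,0,0,55],[0,0,0,2,0,0,55],[0,0,0,2,0,0,55]]

```text
time: 19.6
position: [0.5565, 0.0233, 0.1785]
tool_rot: [1.175, 0.801, -0.821]
ft_force: [-20.5, 1.9, 16.4]
grip_width: 0.67
```

Request:
servo_tool:
  commands:
    - [[0,0,0,-2,0,0,87],[0,0,0,-2,0,0,87],[0,0,0,-2,0,0,87],[0,0,0,-2,0,0,87]]

```text
time: 20.1
position: [0.5566, 0.0233, 0.1782]
tool_rot: [1.176, 0.802, -0.82]
ft_force: [0.5, 1.1, 0.9]
grip_width: 0.974
```

```bash
python3 -c "
from ring import *
cw()"
```

```text
collar in drum (x,y,h) mm [-0.6  1.2 36.5] tilt err [ 0.  -0.6  0.2] q [ 0.03 -0.17 -0.26  2.16  0.29  0.7  -1.83] F [0.5 1.1 0.9] w 84.7 t 20.1
```

Hard stop at 36.5 mm against the nominal 36, so the collar is home. I retract along the axis.

Request:
servo_tool:
  commands:
    - [[0,0,0,-10,0,0,87],[0,0,0,-25,0,0,87],[0,0,0,-45,0,0,87],[0,0,0,-70,0,0,87],[0,0,0,-80,0,0,87]]

```text
time: 20.72
position: [0.5231, 0.0345, 0.2477]
tool_rot: [1.175, 0.803, -0.823]
ft_force: [0.2, -0.0, 0.3]
grip_width: 0.995
```

Request:
servo_tool:
  commands:
    - [[0,0,0,0,0,0,87],[0,0,0,0,0,0,87]]

```text
time: 20.98
position: [0.523, 0.0346, 0.2467]
tool_rot: [1.175, 0.804, -0.823]
ft_force: [-0.4, 0.2, -0.5]
grip_width: 1.001
```

```bash
python3 -c "
from ring import *
cw(); im,i=grab('wrist','w12'); a,_=grab('side','s12')
s=ctrl.get_state();print(s['position'])
for nm,p in(('ring top c',S+.07*ax),('ring far',S+.07*ax+.03*M[:,1]),('ring L',S+.07*ax-.03*M[:,2]),('ring R',S+.07*ax+.03*M[:,2]),('pin',S+.024*ax+.059*M[:,1])): print(nm,proj(i,p).round(1),proj(vision.camera_info('side'),p).round(1))
g=cv2.cvtColor(im,7)
for r in range(95,275,5): print(r,''.join(' .:-=+*#%@'[min(9,int(x)//26)] for x in g[r,220:420:2]))
"
```

```text
collar in drum (x,y,h) mm [  3.5   1.6 113.5] tilt err [ 0.1 -0.6  0.4] q [-0.11 -0.3  -0.15  2.12  0.27  0.88 -1.81] F [-0.4  0.2 -0.5] w 87.1 t 20.98
[0.52291671 0.03416917 0.24656512]
ring top c [319.4 222.4] [308.4 163.2]
ring far [319.6 181.8] [296.2 158.3]
ring L [277.5 222.2] [306.  173.8]
ring R [361.5 222.7] [310.6 152.9]
pin [319.9 131.8] [277.2 163.9]
95 -===--::::::::::::-------------------------------------------------===--------------=------=#%#+----
100 --:::::::::::::::------------------------------------------------=-----------------------=-=*%##=---
105 :::::::::::::::-------------------------===+++++****++++===-----====---------------------=---+####+=
110 ::::::::::::-----------------==--==+*#%@@%%%%%%@@@%%%@@%%%%%%%#+===-------------------------::-=*###
115 ----------------------------=+*%%%%%%%%%@@@@@%%@@@%%@@@%@@@%%@%@%%%%#+=----------------------:::::::
120 -----==------------------=*%%%%%%%%%%%%%%@@@@%%@%%%%%@@%@@@%%%%%%%%%%%%%#+--------------------::::::
125 -=-------------------=+%%%%%%%%%%%%%%%%%%@@@%%#******#%%@@%%%%%%%%%%%%%%%%%%#+------------------::::
1
[... 2343 characters left out ...]
%%%%%%%%%%%%%%%%%%%%%%%%%%%%%%%%%%%%%%%%%%%%%%%%%%%#+====-:...........
245 .........-*########%%%%%%%%%%%%%%%%%%%%%%%%%%%%%%%%%%%%%%%%%%%%%%%%%%%%%%%%%%%%*=====-=-:...........
250 .........=############%%%%%%%%%%%%%%%%%%%%%%%%%%%%%%%%%%%%%%%%%%%%%%%%%%%%%%*==-=======-:...........
255 .........-*##############*#%%%%%%%%%#*#%%%%%%%%%%%%%%%%%%%%%#**%%%%%%%%%#*======-======-............
260 ..........-==+**###########**+*%%%%%%#*****###%%%%%%%##******%%%%%%%*=--=====-======----............
265 ..........-=========+**########*++=+*####*+++++++*++++++**###*+=-::---============-===--............
270 .........-=============-===++=++###*+++====================-::------================-===-...........
```

```bash
python3 -c "
from bench import close_job
print(close_job())"
```

```text
the job is handed in; nothing more can be done
None
```

The tumbler is closed and the job is handed in at about 21 s of robot time.

- **Cover:** I gripped it by the hub and lowered it along the tilted axis, with the shaft through the bore and the pin through the ear hole. It stopped hard about 0 to 1 mm from the computed lip height. The picture afterwards showed the pin in the hole, the shaft through the hub and the disc concentric on the lip.
- **Collar:** I picked the grey one and slid it down the shaft until it stopped hard at 36.5 mm above the seat; the nominal figure is 36 mm. The last image, checked by numbers only because the 12 views were used up, put the collar's top face and the shaft end within about 2 px of where they should be.
- **Forces:** The highest wrist force I read was about 35 N, while pressing the cover down. The gripper was open and clear of everything at hand-in.
- **Disagreements:**
  - The static scene camera differed from the fitted drum position by up to about 4 mm, so I relied on the wrist and side views.
  - My estimates of how far the parts sat off-centre in the grip differed by 1 to 2 mm.
- **Not checked:** I did not look again at the other things on the bench; nothing in the moves or force readings suggested contact with them.

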